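Lay out an album case at the bookbinder's bench

TASK

Lift the drilling plate straight up off the jig's two dowels, keeping it level so that it does not bind, and lay it flat on the felt pad. Then dry-lay the album case on the book cloth (left and right as the robot sees them): the spine strip to the right of the back board that already lies there, and the drilled front board from the jig to the right of the strip with its drilled edge next to the strip, all three square and with heads and tails in line, leaving an open joint of about 12 mm on each side of the strip. Last, gently rest the steel bar weight across the middle of the strip so that it bears on both boards; leave the back board where it is and the paste jar standing where it is.

Things in the scene. Friction and masses are not known exactly. Their poses are not given: they have to be found in the camera images.
- mat: dark green cutting mat, 130 x 290 x 3.5 mm, fixed to the bench, with a reddish-brown sheet of book cloth (98 x 254 mm) flat in its middle. Origin: centre of the underside; the top is 3.5 mm above it. Its y axis runs along the length and points to the robot's left (within about 12 degrees), x points away from the robot.
- back_board: plain grey millboard, 64 (x) x 90 (y) x 5 mm, 30 g, loose, already lying on the left half of the book cloth, its centre about 66 mm left of the mat's centre. Origin: centre of the underside; x is away from the robot (head-tail direction, 64 mm), y to the left along the mat. It must stay where it is.
- jig: fixed drilling jig: plywood base 120 (x) x 190 (y) x 15 mm, two upright steel dowels, 8 mm thick, 22 mm high above the base's top, at x = 0, y = +-62 mm. Three aluminium stops 4 mm high at the front board's rim (+x side at y = +-32 mm; +y end); beside the middle of the board's 90 mm sides it is free. Origin: centre of the underside. Stands left or right, the pad on the other side.
- plate: aluminium drilling plate 46 (x) x 150 (y) x 6 mm, 0.2-0.33 kg, lying on the front board, its two 9 mm holes (y = +-62 mm) over the dowels; it must rise 17 mm to clear them. Over its middle a black square handle bar on posts at y = +-35 mm: 12 mm wide (x), 84 long (y), from 24 to 36 mm above the plate's underside. Origin: centre of the underside, at first 20 mm above the bench.
- front_board: grey millboard 64 (x) x 90 (y) x 5 mm, 30 g, with two 7 mm holes near its +y edge (36 mm from the centre). At first it lies in the jig under the drilling plate, showing 9 mm on either side of it, its underside 15 mm above the bench. Origin: centre of the underside; +y points to the drilled edge, to the robot's left within about 20 degrees.
- strip: spine strip of grey millboard, 64 (x) x 18 (y) x 5 mm, 12 g, lying loose on the bench near the robot. Origin: centre of the underside; x runs along its 64 mm length and points away from the robot within about 20 degrees. It can be gripped over its two ends.
- weight: dark steel bar weight, 28 (x) x 100 (y) x 25 mm, about 0.4 to 0.65 kg, lying loose on the bench near the robot. Origin: centre of the underside; y runs along its 100 mm length and points to the robot's left within about 20 degrees.
- pad: grey felt pad, 120 (x) x 190 (y) x 4 mm, fixed flat on the bench, empty at the start. Origin: centre of the underside; the top is 4 mm above it; y runs along its length, to the robot's left within about 17 degrees.
- paste_jar: open glass jar with a little white paste in it, 48 mm in diameter, 50 mm high, about 110 g, standing on the bench near the robot beside the strip and the weight. Origin: centre of the underside, z up. It is not to be moved.
There are look-alikes about, which are no part of the job. What is shaped like the front_board but purple or red is not meant.

How it is judged (in metres and radians):
On the way, in this order (a step that is already met when the one before it is completed fails the run):
1. the drilling plate lies flat on the felt pad, let go (x of plate in the frame of pad between -0.03 and 0.03 m and y of plate in the frame of pad between -0.03 and 0.03 m and z of plate in the frame of pad below 0.007 m and angle between plate's own z axis and vertical below 0.06 rad and contact force between the fingers and plate below 0.1 N), for 0.2 s.
2. the spine strip and the drilled front board are laid out beside the back board, let go (y of strip in the frame of back_board between -0.074 and -0.058 m and x of strip in the frame of back_board between -0.009 and 0.009 m and z of strip in the frame of mat between 0.001 and 0.006 m and angle between the x axis of each of strip, front_board and the x axis of back_board, either way round below 0.14 rad and y of front_board in the frame of back_board below -0.11 m and x of front_board in the frame of back_board between -0.009 and 0.009 m and z of front_board in the frame of mat between 0.001 and 0.006 m and horizontal distance between front_board and strip between 0.058 and 0.075 m and y of strip in the frame of front_board above 0.05 m and angle between each of strip, front_board's own z axis and vertical below 0.06 rad and contact force between the fingers and strip below 0.1 N and contact force between the fingers and front_board below 0.1 N), for 0.2 s.
At the end, for the whole second after the job is handed in: Plate flat on pad (30 mm). Strip right of back board, front board right of strip, drilled edge to the strip; joints 12 +-8 mm, in line within 9 mm, square within 8 deg. Weight flat across the strip, within 13 mm and 11 deg. Back board moved < 8 mm, jar < 20 mm. All at rest (x of plate in the frame of pad between -0.03 and 0.03 m and y of plate in the frame of pad between -0.03 and 0.03 m and z of plate in the frame of pad below 0.007 m and angle between each of plate, strip, front_board, weight's own z axis and vertical below 0.06 rad and y of strip in the frame of back_board between -0.074 and -0.058 m and x of strip in the frame of back_board between -0.009 and 0.009 m and z of strip in the frame of mat between 0.001 and 0.006 m and angle between the x axis of each of strip, front_board and the x axis of back_board, either way round below 0.14 rad and y of front_board in the frame of back_board below -0.11 m and x of front_board in the frame of back_board between -0.009 and 0.009 m and z of front_board in the frame of mat between 0.001 and 0.006 m and horizontal distance between front_board and strip between 0.058 and 0.075 m and y of strip in the frame of front_board above 0.05 m and horizontal distance between weight and strip below 0.013 m and angle between the y axis of weight and the y axis of strip, either way round below 0.2 rad and z of weight in the frame of mat between 0.0065 and 0.0115 m and distance of back_board from where it was at the start of the episode below 0.008 m and distance of paste_jar from where it was at the start of the episode below 0.02 m and angle between paste_jar's own z axis and vertical below 0.1 rad and linear speed of each of plate, strip, front_board, weight below 0.02 m/s); the robot touches nothing.
It fails at once if the drilling plate is tipped by more than 7 degrees while still on the dowels (angle between plate's own z axis and vertical above 0.12 rad and horizontal distance between plate and jig below 0.015 m and z of plate in the frame of jig below 0.037 m).
It fails at once if the paste jar is knocked over (angle between paste_jar's own z axis and vertical above 0.6 rad).
It fails at once if the weight comes down on the strip and boards fast (over 0.35 m/s: dropped, not set down) (linear speed of weight above 0.35 m/s and horizontal distance between weight and strip below 0.05 m and z of weight in the frame of mat below 0.03 m).
It also fails if it takes over 106 s, if anything falls off the work surface, if the arm or the gripper's body presses on something with over 40 N, if the wrist force passes 120 N, or if a joint passes its speed limit or range.

ROBOT

A 7-joint arm with a two-finger parallel gripper is mounted at the origin on the work surface. World frame = base frame: x ahead of the robot, y to its left, z up, the work surface at z = 0. Lengths are in mm, angles in degrees, forces in N, time in s.
With the tool pointing down it reaches from about 425 to 875 mm from the base axis. Payload 8.4 kg.
Tool frame: the origin (TCP) lies midway between the tips of the shut fingers; the grasp point (between the pads) lies behind it (bot.grip_point_offset is the z of the grasp point in the tool frame, in mm); z points along the fingers, y is the line along which they close (so a half turn about z gives the same grasp; the last joint's range is limited). The gripper opens to 87 mm and grips with 3 to 60 N. Pads are 19 mm wide; open, the fingers measure 117 mm over their backs; the gripper's body (75 mm by 190 mm) begins 51 mm behind the grasp point.
Start: joints at [-69.11, 19.091, 2.286, 83.961, -0.768, 76.965, -3.352], TCP at [290.774, 581.304, 222.546] pointing down, gripper open.
Joint ranges: [-147.57, 147.57], [-21.85, 119.76], [-74.77, 79.35], [14.55, 137.4], [-85.83, 265.84], [4.83, 119.75], [-152.11, 152.11]. Speed limits (degrees/s): [127.2, 127.2, 159.86, 159.86, 180, 180, 180].

INTERFACE

Orientations are given as a 3x3 rotation matrix whose columns are the frame's x, y, z axes.
In Python, from station import bot gives the robot as it stands. The module is installed in compiled form; this text tells all that it offers.
- The arm moves only by the shell command python3 -m jog 'ROWS' [FORCE]. ROWS is JSON, a list of rows, each a list of 7 numbers: the opening, from 0 (shut) to 1 (fully open), then the shift along the tool's x, y, z in cm, then the turn, a rotation vector about the tool's x, y, z in degrees. A call has 1 to 20 rows; each row shifts and turns the commanded pose from where the row before left it, along the tool's axes as they then stand; what a row does not reach is not made up. A row lasts 1/8 s, in which the tool goes at most 62.5 mm and 10.7 degrees, less where a joint would pass 70% of its speed; a pose out of reach is approached as far as the arm can. A call is refused whole if a number of a shift passes 6.25 or a number of a turn 10.7, either way. A call with a gripper value outside its range is refused whole. The fingers move at their own pace and stop on an object; FORCE is the grip in N (left out, the last holds). Time passes only in rows, so rows that do not move let the fingers close. It gives the time, the measured TCP pose, the force, the opening and the grip force at its end, in the units of the state.
- bot.state(): the state, without advancing time (a new reading comes with each control period).
- bot.grab_frame(name): name is "scene" or "top" or "wrist"; returns a dict with "img" (400x640x3 uint8, red, green, blue), "camera_matrix" (3x3 intrinsics, pixels), "extrinsics" (4x4, takes a point from camera to world coordinates); the wrist camera has in their place "T_tool_cam" (4x4, takes a point from camera to tool coordinates, whose origin is the TCP and whose axes are the flange's). Camera axes: x right, y down, z forward; pixel columns grow to the right and rows downward; lengths in mm; the calibration is good to about 2 mm. A picture is of the moment at which its call begins: read the wrist's pose just before it. There is no depth.
- bot.sign_off(): hands the job in; it is judged then, once.
The state is a dict: "clock": time; "qpos": joint angles; "dq": joint speeds; "joint_torque": joint torques, N m; "eef_pos": TCP position; "tcp_rot": TCP orientation; "ft_force": force on the tool from outside, world axes, zero at the start; "wrist_torque": the same for the moment, N m; "opening": opening from 0.0 (shut) to 1.0 (fully open); "finger_force": force on a finger pad.
Only numpy, scipy, OpenCV 4.12 (cv2) and the standard library are available. Lean on these libraries where they do the work, as an engineer would, in place of code of your own. Each camera call takes 0.05 s, during which the arm holds its last target. There are 200 camera calls.

## Working session

There is one attempt and no reset: what is moved stays moved. The work goes in short steps, Python scripts to look and compute and a shell command to move; the robot and the scene stay as the last step left them, time stands still between calls to the robot, and variables do not carry over. Pictures are saved under pics/ and viewed, at most 18 in all, crops included, and the job is handed in when it is done.

```bash
mkdir -p pics; python3 - <<'E'
from station import bot
import cv2,json,numpy as np
s=bot.state(); print({k:np.round(v,3).tolist() for k,v in s.items()}, bot.grip_point_offset)
for n in("scene","top"):
    f=bot.grab_frame(n); cv2.imwrite(f"pics/{n}0.png",f["img"][:,:,::-1]); np.savez(f"{n}.npz",**f); print(n,f["camera_matrix"].tolist(),np.round(f["extrinsics"],3).tolist())
E
```

```text
{'clock': 0.0, 'qpos': [-69.109, 19.132, 2.282, 84.01, -0.767, 76.964, -3.351], 'dq': [-0.039, 0.016, 0.031, 0.041, 0.015, 0.004, 0.081], 'joint_torque': [-0.0, -65.637, 1.335, -40.379, -0.06, 0.045, 0.0], 'eef_pos': [290.59, 580.921, 221.669], 'tcp_rot': [[-0.894, 0.447, -0.001], [0.447, 0.894, -0.001], [-0.0, -0.002, -1.0]], 'ft_force': [0.107, 0.008, -0.108], 'wrist_torque': [-0.01, 0.033, 0.027], 'finger_force': 0.0, 'opening': 1.0} -18.700000000000003
scene [[378.8703140927275, 0.0, 321.89157680853555], [0.0, 378.8703140927275, 199.08783945949477], [0.0, 0.0, 1.0]] [[-0.757, 0.454, -0.47, 996.644], [0.653, 0.544, -0.527, 471.702], [0.017, -0.705, -0.709, 858.255], [0.0, 0.0, 0.0, 1.0]]
top [[506.3089186530848, 0.0, 319.5013827364917], [0.0, 506.3089186530848, 196.6334078091554], [0.0, 0.0, 1.0]] [[0.006, -0.997, 0.07, 349.467], [-1.0, -0.006, -0.004, -117.589], [0.004, -0.07, -0.998, 1354.937], [0.0, 0.0, 0.0, 1.0]]
```

View pics/top0.png

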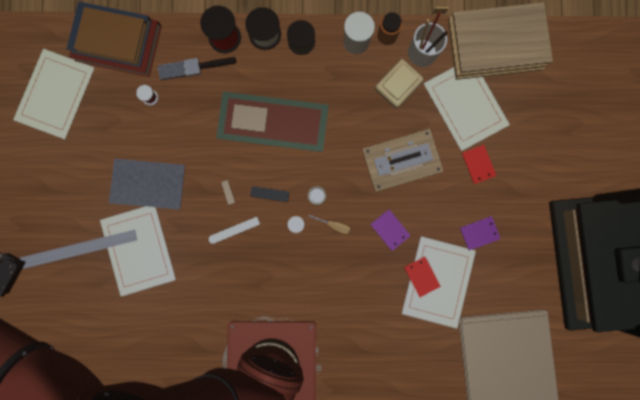

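View pics/scene0.png

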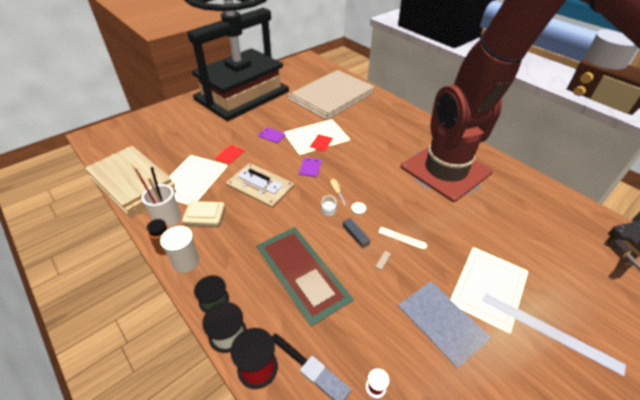

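The top view is +x up and +y left. It shows:
- mat at (272,122), with the back board at (250,118)
- jig, plate and front board at (403,158)
- pad at (147,184)
- strip at (228,192)
- weight at (269,194)
- glass jar at (317,195)

Look-alikes are the purple boards (390,230) and (480,233), the red boards (479,163) and (422,277), the white bone folder (234,230) and the flat white disc (295,225).

```bash
cat > h.py <<'E'
import cv2,numpy as np
from station import bot
def cam(f,s=None):
    if "extrinsics" in f: return f["camera_matrix"],np.array(f["extrinsics"])
    T=np.eye(4);T[:3,:3]=s["tcp_rot"];T[:3,3]=s["eef_pos"]
    return f["camera_matrix"],T@np.array(f["T_tool_cam"])
def cast(px,z,K,E):
    px=np.atleast_2d(np.array(px,float)); d=np.c_[px,np.ones(len(px))]@np.linalg.inv(K).T@E[:3,:3].T
    o=E[:3,3]; return (o+d*((z-o[2])/d[:,2])[:,None])[:,:2]
def proj(P,K,E):
    p=(np.atleast_2d(P)-E[:3,3])@E[:3,:3]@K.T; return p[:,:2]/p[:,2:]
def rect(mask,z,K,E,minA=60):
    """minAreaRects (mm) of blobs: centre, long, short, angle of long axis from world y (deg, + = ccw)"""
    out=[]
    for c in cv2.findContours(mask.astype(np.uint8),cv2.RETR_EXTERNAL,cv2.CHAIN_APPROX_NONE)[0]:
        if cv2.contourArea(c)<minA: continue
        w=cast(c[:,0],z,K,E); (x,y),(a,b),_=r=cv2.minAreaRect(w.astype(np.float32))
        B=cv2.boxPoints(r); e=[B[1]-B[0],B[2]-B[1]]; v=max(e,key=np.linalg.norm)
        if v[1]<0: v=-v
        out.append((c[:,0].mean(0).round().tolist(),round(x,1),round(y,1),round(max(a,b),1),round(min(a,b),1),round(float(np.degrees(np.arctan2(-v[0],v[1]))),1)))
    return out
def snap(name,fn):
    s=bot.state();f=bot.grab_frame(name);cv2.imwrite(f"pics/{fn}.png",f["img"][:,:,::-1])
    K,E=cam(f,s);np.savez(fn+".npz",img=f["img"],K=K,E=E); return f["img"],K,E,s
E
python3 - <<'E'
from h import *
f=np.load("top.npz");K,E=f["camera_matrix"],f["extrinsics"];im=f["img"]
hsv=cv2.cvtColor(im,cv2.COLOR_RGB2HSV)
for n,p in dict(mat=(222,110),cloth=(295,125),board=(250,118),jig=(370,165),plate=(385,162),handle=(405,158),pad=(147,184),strip=(228,192),weight=(269,194),jar=(317,195),bench=(200,260)).items(): print(n,hsv[p[1],p[0]], cast(p,5,K,E).round().tolist())
H,S,V=[hsv[...,i].astype(int) for i in range(3)]
print("pad",rect((H>90)&(H<130)&(V>50)&(S<150)&(S>30),4,K,E,1000))
print("green",rect((H>35)&(H<90)&(S>40),3.5,K,E,300))
big=cv2.resize(im[100:260,190:500],None,fx=2.5,fy=2.5,interpolation=cv2.INTER_CUBIC);cv2.imwrite("pics/crop1.png",big[:,:,::-1])
K,E=cam(bot.grab_frame("wrist"),bot.state());print(K.round(1).tolist(),bot.grab_frame("wrist")["T_tool_cam"].round(3).tolist())
E
```

```text
mat [66 49 78] [[678.0, 142.0]]
cloth [  5 122  92] [[638.0, -56.0]]
board [ 17  54 136] [[657.0, 66.0]]
jig [ 18  81 129] [[531.0, -258.0]]
plate [117  18 130] [[539.0, -299.0]]
handle [13 42 43] [[550.0, -352.0]]
pad [113  26  89] [[476.0, 338.0]]
strip [ 17  53 145] [[456.0, 121.0]]
weight [113  18  58] [[451.0, 12.0]]
jar [110  13 174] [[449.0, -116.0]]
bench [ 12 138  94] [[275.0, 192.0]]
pad []
green [([274.0, 122.0], 648.7, 6.0, 286.5, 126.6, -6.8)]
[[301.5, 0.0, 317.1], [0.0, 301.5, 197.9], [0.0, 0.0, 1.0]] [[-0.001, -0.965, -0.264, 71.646], [1.0, -0.0, -0.001, 0.389], [0.001, -0.264, 0.965, -159.971], [0.0, 0.0, 0.0, 1.0]]
```

View pics/crop1.png

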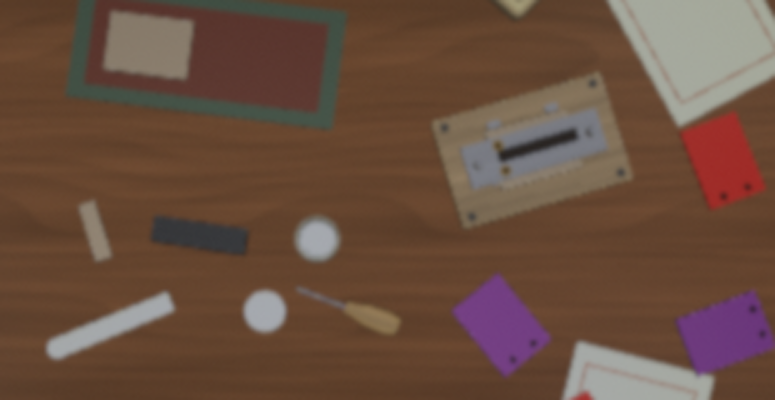

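```bash
python3 -m jog '[[1,0,0,0,0,0,9.5],[1,0,0,0,0,0,9.5],[1,0,0,0,0,0,9.5],[1,0,0,0,0,0,9.5],[1,0,0,0,0,0,9.4],[1,-4.5,1,0,0,0,0],[1,-4.5,1,0,0,0,0],[1,-4.5,1,0,0,0,0],[1,-4.5,1,0,0,0,0],[1,-4.5,1,0,0,0,0],[1,-4.5,1,0,0,0,0],[1,-4.5,1,0,0,0,0],[1,-4.5,1,0,0,0,0],[1,-4.5,1,0,0,0,0],[1,-4.5,1,0,0,0,0],[1,-4.5,1,0,0,0,0],[1,0,0,0,0,0,0],[1,0,0,0,0,0,0]]'
python3 -c "
from h import *
im,K,E,s=snap('wrist','w1');print(s['eef_pos'].round(1),np.array(s['tcp_rot']).round(3).tolist(),s['qpos'])"
```

```text
clock: 2.45
eef_pos: [532.8, 136.5, 222.4]
tcp_rot: [[-0.276, 0.961, -0.001], [0.961, 0.276, 0.0], [0.0, -0.0, -1.0]]
ft_force: [-0.6, -0.1, 0.6]
opening: 0.999
finger_force: 0.0
[532.8 136.5 222.4] [[-0.276, 0.961, -0.001], [0.961, 0.276, 0.0], [0.0, -0.0, -1.0]] [-44.3515603    7.48201223  28.01902724  99.24112108  -3.66515374
  74.20157469   0.50055666]
```

View pics/w1.png

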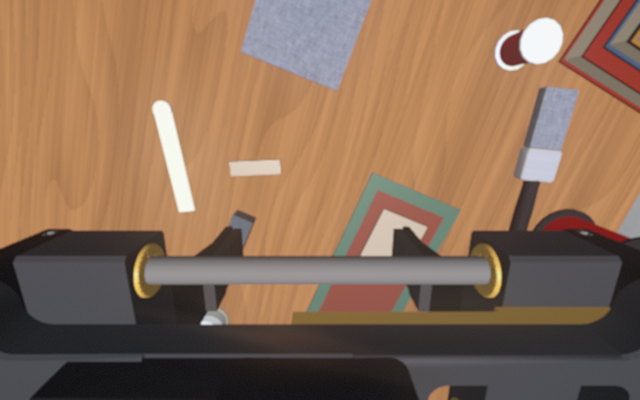

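The wrist view shows the strip at (255,167) and the pad edge at (305,40). The gripper hides everything below row 230. The next move puts the tool to the right of the jig.

```bash
python3 -m jog '[[1,-4.5,-0.9,0,0,0,0],[1,-4.5,-0.9,0,0,0,0],[1,-4.5,-0.9,0,0,0,0],[1,-4.5,-0.9,0,0,0,0],[1,-4.5,-0.9,0,0,0,0],[1,-4.5,-0.9,0,0,0,0],[1,-4.5,-0.9,0,0,0,0],[1,-4.5,-0.9,0,0,0,0],[1,-4.5,-0.9,0,0,0,0],[1,-4.5,-0.9,0,0,0,0],[1,-4.5,-0.9,0,0,0,0],[1,-4.5,-0.9,0,0,0,0],[1,-4.5,-0.9,0,0,0,0],[1,0,0,0,0,0,0],[1,0,0,0,0,0,0]]'
python3 -c "
from h import *
im,K,E,s=snap('wrist','w2')
f=np.load('w1.npz');im=f['img'];h=cv2.cvtColor(im,cv2.COLOR_RGB2HSV);print(h[167,255],h[150,170],h[150,330],h[40,305])
m=(h[...,1]<80)&(h[...,2]>120);m[225:]=0
print(rect(m,5,f['K'],f['E']))"
```

```text
clock: 4.38
eef_pos: [583.2, -457.0, 222.0]
tcp_rot: [[-0.278, 0.961, -0.0], [0.961, 0.278, 0.001], [0.001, 0.0, -1.0]]
ft_force: [-0.4, 0.7, -0.6]
opening: 1.002
finger_force: 0.0
[ 15  35 223] [ 39  10 250] [ 14 129 191] [115  32 173]
[([239.0, 222.0], 450.7, 49.6, 28.0, 12.6, -74.0), ([397.0, 220.0], 652.7, 111.8, 62.4, 20.9, -74.0), ([633.0, 212.0], 945.4, 206.3, 41.2, 23.9, 16.0), ([400.0, 202.0], 658.6, 113.3, 128.8, 75.7, 83.2), ([255.0, 167.0], 455.0, 123.3, 64.7, 19.5, -71.5), ([173.0, 157.0], 355.0, 106.1, 141.6, 24.5, 23.0), ([544.0, 139.0], 790.1, 259.7, 114.1, 53.8, 10.2), ([507.0, 52.0], 703.8, 333.0, 44.1, 31.7, 34.8), ([541.0, 41.0], 735.1, 354.2, 49.1, 48.9, -64.0), ([629.0, 32.0], 822.9, 384.5, 63.2, 32.8, 31.7), ([601.0, 55.0], 832.1, 369.8, 112.5, 73.9, 78.5), ([307.0, 35.0], 472.7, 294.2, 120.6, 101.5, 85.2)]
```

View pics/w2.png

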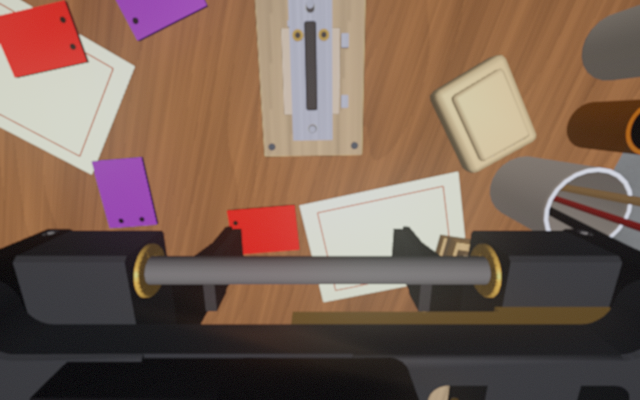

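The jig is seen whole. Handle at about (311,65), plate columns 291-331, board holes (brass-coloured) at (297,35) and (324,35), stops at (345,40) and (344,101). The grey-beige board lies under the plate, so it is the front board. The red and purple boards are off to the sides.

```bash
python3 - <<'E'
from h import *
f=np.load('w2.npz');im=f['img'];K,E=f['K'],f['E'];h=cv2.cvtColor(im,cv2.COLOR_RGB2HSV)
R=np.zeros(h.shape[:2],bool);R[0:160,250:372]=1
print([h[p].tolist() for p in[(60,311),(120,311),(70,298),(120,275),(90,285),(60,332)]])
print("handle",rect(R&(h[...,2]<75),56,K,E,150))
m=R&(h[...,0]>95)&(h[...,0]<135)&(h[...,2]>110)&(h[...,1]>10)
print("plate",rect(m,26,K,E,300))
m=R&(h[...,1]<55)|(R&(h[...,2]<75)); print("plate+board z20",rect(m,20,K,E,300))
print("base",rect(R&~((h[...,0]<16)&(h[...,1]>115)),15,K,E,3000))
print("dowel",cast([(310,7.5),(312,128)],37,K,E), "boardholes",cast([(297,35),(324,35)],20,K,E))
E
python3 -c "
import cv2,numpy as np
i=cv2.imread('pics/w2.png')[0:165,245:380];cv2.imwrite('pics/c2.png',cv2.resize(i,None,fx=3.6,fy=3.6,interpolation=2))"
```

```text
[[4, 22, 81], [118, 20, 188], [116, 20, 189], [17, 67, 183], [16, 35, 199], [3, 12, 188]]
handle []
plate [([311.0, 68.0], 544.0, -346.7, 142.3, 45.5, 16.8)]
plate+board z20 [([314.0, 69.0], 549.8, -345.4, 146.9, 75.7, 16.5)]
base [([311.0, 75.0], 547.5, -354.7, 168.3, 121.0, 17.0)]
dowel [[ 527.5055183  -288.29725699]
 [ 561.87197072 -402.11640171]] boardholes [[ 519.32614025 -312.69092242]
 [ 547.47237679 -304.5768079 ]]
```

View pics/c2.png

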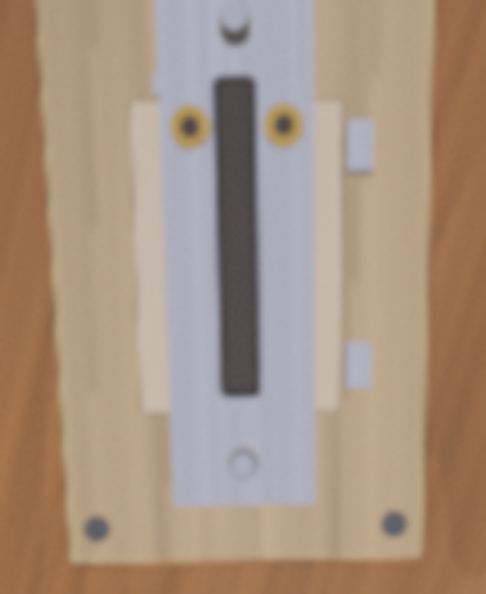

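```bash
python3 - <<'E'
from h import *
f=np.load('w2.npz');im=f['img'];K,E=f['K'],f['E'];h=cv2.cvtColor(im,cv2.COLOR_RGB2HSV)
R=np.zeros(h.shape[:2],bool);R[0:160,300:322]=1
print("handle",rect(R&(h[...,2]<125),56,K,E,150))
R[:]=0;R[27:116,280:343]=1
m=R&(h[...,0]<25)&(h[...,1]>20)&(h[...,1]<50)&(h[...,2]>150)
print("board",rect(m,20,K,E,60), "dowel ends",cast([(310.2,5.5),(312.3,129)],37,K,E))
E
```

```text
handle [([310.0, 65.0], 544.1, -344.1, 81.7, 11.1, 17.2)]
board [([336.0, 71.0], 572.5, -336.7, 91.5, 10.8, 17.5), ([286.0, 71.0], 517.2, -352.9, 91.5, 8.8, 17.0)] dowel ends [[ 527.215324   -286.52099414]
 [ 562.49072375 -403.07093156]]
```

Handle at (544.5,-344.5), yaw 17.1°. It agrees with the board centre and the dowel midpoint within 1 mm, so I'll descend on it.

```bash
python3 -m jog '[[1,4,-0.1,0,0,0,-1],[1,4,-0.1,0,0,0,0],[1,3.9,-0.2,0,0,0,0],[1,0,0,4,0,0,0],[1,0,0,4,0,0,0],[1,0,0,4,0,0,0],[1,0,0,3,0,0,0],[1,0,0,2,0,0,0],[1,0,0,2,0,0,0],[1,0,0,0,0,0,0],[1,0,0,0,0,0,0]]' 30; python3 -c "
from h import *
s=bot.state();print(s['eef_pos'].round(1),s['tcp_rot'].round(4).tolist(),s['ft_force'].round(1))"
```

```text
clock: 5.8
eef_pos: [544.7, -346.3, 33.5]
tcp_rot: [[-0.293, 0.956, 0.001], [0.956, 0.293, -0.001], [-0.001, 0.001, -1.0]]
ft_force: [-0.3, -0.2, 0.6]
opening: 1.006
finger_force: 0.0
[ 544.7 -346.3   33.5] [[-0.2927, 0.9562, 0.0011], [0.9562, 0.2927, -0.0006], [-0.0009, 0.0008, -1.0]] [-0.3 -0.2  0.6]
```

```bash
python3 -m jog '[[0,0.1,0,0,0,0,0],[0,0,0,0.1,0,0,0],[0,0,0,0,0,0,0],[0,0,0,0,0,0,0],[0,0,0,0,0,0,0],[0,0,0,0,0,0,0],[0,0,0,0,0,0,0]]' 30; python3 -m jog '[[0,0,0,-0.5,0,0,0],[0,0,0,-0.5,0,0,0],[0,0,0,0,0,0,0]]'
```

```text
clock: 6.68
eef_pos: [543.9, -344.9, 31.6]
tcp_rot: [[-0.293, 0.956, -0.0], [0.956, 0.293, -0.0], [-0.0, -0.0, -1.0]]
ft_force: [-0.1, -0.4, 0.8]
opening: 0.284
finger_force: 0.0
clock: 7.05
eef_pos: [543.9, -344.9, 41.9]
tcp_rot: [[-0.293, 0.956, 0.0], [0.956, 0.293, -0.0], [-0.0, 0.0, -1.0]]
ft_force: [-0.5, 0.4, -3.5]
opening: 0.134
finger_force: 30.0
```

```bash
python3 -m jog '[[0,0,0,0,0,0,0],[0,0,0,-0.7,0,0,0],[0,0,0,-0.7,0,0,0],[0,0,0,-1,0,0,0],[0,0,0,-2,0,0,0],[0,0,0,-4,0,0,0],[0,0,0,-4,0,0,0],[0,0,0,0,0,0,0],[0,0,0,0,0,0,0]]'; python3 -c "
from h import *
snap('scene','s1');snap('wrist','w3')
s=bot.state();print(s['wrist_torque'],s['eef_pos'])
import subprocess
i=cv2.imread('pics/s1.png')[100:300,160:420];j=cv2.imread('pics/w3.png')
cv2.imwrite('pics/c3.png',np.hstack([cv2.resize(i,(480,369)),cv2.resize(j[:,200:440],(221,369))]))"
```

```text
clock: 8.18
eef_pos: [543.7, -344.6, 165.7]
tcp_rot: [[-0.293, 0.956, 0.0], [0.956, 0.293, 0.0], [0.0, 0.0, -1.0]]
ft_force: [-0.4, 0.0, -3.2]
opening: 0.135
finger_force: 30.0
[-0.04632652  0.07269266 -0.01914321] [ 543.32113177 -344.30669394  164.52299141]
```

View pics/c3.png

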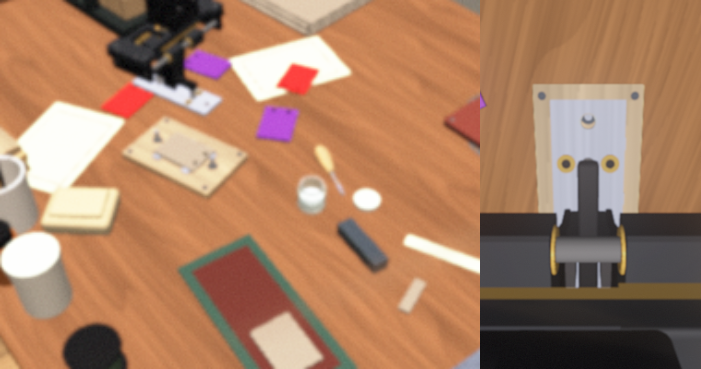

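Plate lifted level, board still in the jig. Next I'll measure the pad.

```bash
python3 - <<'E'
from h import *
f=np.load("top.npz");K,E=f["camera_matrix"],f["extrinsics"];h=cv2.cvtColor(f["img"],cv2.COLOR_RGB2HSV)
m=(h[...,0]>100)&(h[...,0]<130)&(h[...,1]>12)&(h[...,2]>60)&(h[...,2]<130);m[:140]=0;m[230:]=0;m[:,:95]=0;m[:,200:]=0
m=cv2.morphologyEx(m.astype(np.uint8),cv2.MORPH_OPEN,np.ones((3,3)))
print("pad top",rect(m,4,K,E,500)); print("green z3.5",)
f=np.load("w1.npz");h=cv2.cvtColor(f["img"],cv2.COLOR_RGB2HSV)
m=(h[...,0]>100)&(h[...,0]<130)&(h[...,1]>12);m[150:]=0;m[:,:230]=0;m[:,400:]=0
c=max(cv2.findContours(m.astype(np.uint8),0,1)[0],key=cv2.contourArea);a=cv2.approxPolyDP(c,4,True)[:,0];print(a.tolist(),cast(a,4,f["K"],f["E"]).round(1).tolist())
E
```

```text
pad top [([147.0, 184.0], 476.9, 339.6, 184.9, 114.3, -4.9)]
green z3.5
[[256, 0], [242, 50], [336, 88], [369, 0]] [[414.6, 305.2], [410.5, 251.6], [526.1, 242.0], [534.4, 339.5]]
```

```bash
python3 -m jog '[[0,2.25,0.4,0,0,0,0],[0,4.5,0.9,0,0,0,0],[0,4.5,0.9,0,0,0,0],[0,4.5,0.9,0,0,0,0],[0,4.5,0.9,0,0,0,0],[0,4.5,0.9,0,0,0,0],[0,4.5,0.9,0,0,0,0],[0,4.5,0.9,0,0,0,0],[0,4.5,0.9,0,0,0,0],[0,4.5,0.9,0,0,0,0],[0,4.5,0.9,0,0,0,0],[0,4.5,0.9,0,0,0,0],[0,4.5,0.9,0,0,0,0],[0,4.5,0.9,0,0,0,0],[0,4.5,0.9,0,0,0,0],[0,2.25,0.5,0,0,0,0],[0,0,0,0,0,0,10.7],[0,0,0,0,0,0,10.7],[0,0,0,0,0,0,0],[0,0,0,0,0,0,0]]'; python3 -m jog '[[0,0,0,4,0,0,0],[0,0,0,4,0,0,0],[0,0,0,3,0,0,0],[0,0,0,0.8,0,0,0],[0,0,0,0,0,0,0],[0,0,0,0,0,0,0]]'
```

```text
clock: 10.78
eef_pos: [475.4, 339.6, 165.2]
tcp_rot: [[0.073, 0.997, -0.0], [0.997, -0.073, -0.001], [-0.001, -0.0, -1.0]]
ft_force: [0.6, 0.4, -3.2]
opening: 0.135
finger_force: 30.0
clock: 11.52
eef_pos: [476.2, 340.7, 49.1]
tcp_rot: [[0.076, 0.997, 0.002], [0.997, -0.076, 0.002], [0.002, 0.002, -1.0]]
ft_force: [-0.2, -0.4, -2.4]
opening: 0.134
finger_force: 30.0
```

```bash
python3 -m jog '[[0,0,0,1,0,0,0],[0,0,0,0.8,0,0,0],[0,0,0,0,0,0,0],[0,0,0,0,0,0,0]]'; python3 -m jog '[[0,0,0,0.2,0,0,0],[0,0,0,0.2,0,0,0],[0,0,0,0,0,0,0]]'; python3 -m jog '[[0,0,0,0.2,0,0,0],[0,0,0,0,0,0,0]]'; python3 -m jog '[[0,0,0,0.2,0,0,0],[0,0,0,0,0,0,0]]'
```

```text
clock: 12.02
eef_pos: [475.4, 340.0, 29.6]
tcp_rot: [[0.076, 0.997, -0.0], [0.997, -0.076, -0.0], [-0.0, -0.0, -1.0]]
ft_force: [-0.4, 0.2, -3.1]
opening: 0.134
finger_force: 30.0
clock: 12.4
eef_pos: [475.2, 340.0, 25.4]
tcp_rot: [[0.076, 0.997, -0.0], [0.997, -0.076, -0.0], [-0.0, -0.0, -1.0]]
ft_force: [-0.6, 0.4, -2.9]
opening: 0.134
finger_force: 30.0
clock: 12.65
eef_pos: [475.2, 340.0, 23.4]
tcp_rot: [[0.076, 0.997, -0.0], [0.997, -0.076, -0.0], [-0.0, -0.0, -1.0]]
ft_force: [0.3, 1.3, -3.5]
opening: 0.132
finger_force: 30.0
clock: 12.9
eef_pos: [475.5, 340.2, 22.1]
tcp_rot: [[0.076, 0.997, 0.0], [0.997, -0.076, 0.0], [0.0, 0.0, -1.0]]
ft_force: [-1.9, -0.8, 4.5]
opening: 0.133
finger_force: 30.0
```

Contact at TCP z of about 22, so I release and rise.

```bash
python3 -m jog '[[1,0,0,0,0,0,0],[1,0,0,0,0,0,0],[1,0,0,0,0,0,0],[1,0,0,0,0,0,0],[1,0,0,0,0,0,0],[1,0,0,-4,0,0,0],[1,0,0,-5,0,0,0],[1,0,0,-6,0,0,0],[1,0,0,-5,0,0,0],[1,0,0,0,0,0,0],[1,0,0,0,0,0,0]]'; python3 - <<'E'
from h import *
im,K,E,s=snap("top","t2")
h=cv2.cvtColor(im,cv2.COLOR_RGB2HSV);print(s["eef_pos"])
i=im[60:260,80:360];cv2.imwrite("pics/c4.png",cv2.resize(i[:,:,::-1],None,fx=2.8,fy=2.8,interpolation=2))
E
```

```text
clock: 14.28
eef_pos: [475.0, 340.0, 220.9]
tcp_rot: [[0.076, 0.997, -0.001], [0.997, -0.076, -0.0], [-0.0, -0.001, -1.0]]
ft_force: [-0.1, -0.4, -0.7]
opening: 0.996
finger_force: 0.0
[475.0111523  339.9509422  220.88706625]
```

View pics/c4.png

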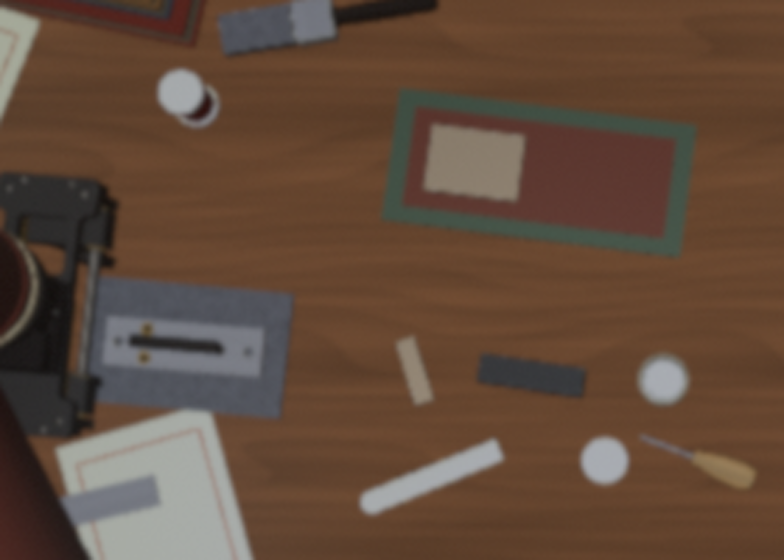

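Plate lies flat and centred on the pad, plate centre at crop (184,345). The jar, strip and weight are undisturbed. One wrist view from the right should now cover the mat, strip and weight.

```bash
python3 -m jog '[[1,-4.6,1.2,0,0,0,0],[1,-4.6,1.2,0,0,0,0],[1,-4.6,1.2,0,0,0,0],[1,-4.6,1.2,0,0,0,0],[1,-4.6,1.2,0,0,0,0],[1,-4.6,1.2,0,0,0,0],[1,-4.6,1.2,0,0,0,0],[1,-4.6,1.2,0,0,0,0],[1,-4.6,1.2,0,0,0,0],[1,-4.6,1.2,0,0,0,0],[1,0,0,0,0,0,0],[1,0,0,0,0,0,0]]'; python3 - <<'E'
from h import *
im,K,E,s=snap("wrist","w4")
h=cv2.cvtColor(im,cv2.COLOR_RGB2HSV);print(s["eef_pos"])
def cl(m):
    m=m.copy();m[226:]=0;return m
H,S,V=[h[...,i].astype(int) for i in range(3)]
print("light z5",rect(cl((S<85)&(V>120)),5,K,E,200)); print("board z8.5",rect(cl((H>8)&(H<26)&(S<85)&(V>120)),8.5,K,E,200))
print("dark z25",rect(cl((V<90)&(S<60)),25,K,E,200))
print("green",rect(cl((H>40)&(H<100)&(S>40)),3.5,K,E,500))
E
```

```text
clock: 15.82
eef_pos: [559.3, -127.2, 220.2]
tcp_rot: [[0.076, 0.997, -0.002], [0.997, -0.076, 0.0], [-0.0, -0.002, -1.0]]
ft_force: [0.3, 0.1, 0.3]
opening: 1.001
finger_force: 0.0
[ 559.2998837  -127.19192524  220.22235334]
light z5 [([174.0, 193.0], 374.0, -136.9, 98.2, 13.9, -24.9), ([221.0, 174.0], 438.4, -118.4, 61.0, 55.2, 85.6), ([603.0, 195.0], 896.0, -175.5, 139.5, 133.3, -78.7), ([158.0, 132.0], 370.5, -60.2, 47.3, 46.4, 77.6), ([208.0, 60.0], 444.4, 12.9, 104.6, 28.4, -8.6), ([588.0, 7.0], 872.0, 32.5, 36.0, 20.5, 85.5), ([390.0, 18.0], 652.4, 41.7, 66.8, 38.9, 83.2), ([381.0, 100.0], 641.7, -37.4, 201.2, 129.5, -6.8), ([136.0, 20.0], 373.0, 63.0, 53.3, 23.8, 22.8)]
board z8.5 [([588.0, 215.0], 903.4, -198.6, 143.4, 43.2, 85.6), ([215.0, 177.0], 439.6, -117.8, 60.4, 54.7, 85.6), ([158.0, 132.0], 372.4, -60.1, 46.9, 46.0, 77.6), ([588.0, 7.0], 869.1, 31.6, 35.6, 20.3, 85.5), ([390.0, 18.0], 651.6, 40.1, 65.5, 37.2, 85.5)]
dark z25 [([594.0, 106.0], 873.2, -72.8, 111.0, 78.4, -85.5), ([629.0, 17.0], 896.7, 15.5, 45.7, 24.0, 11.3), ([583.0, 35.0], 854.8, 4.9, 79.5, 33.6, 52.2)]
green [([419.0, 107.0], 664.4, -38.7, 199.6, 80.9, -7.2)]
```

View pics/w4.png

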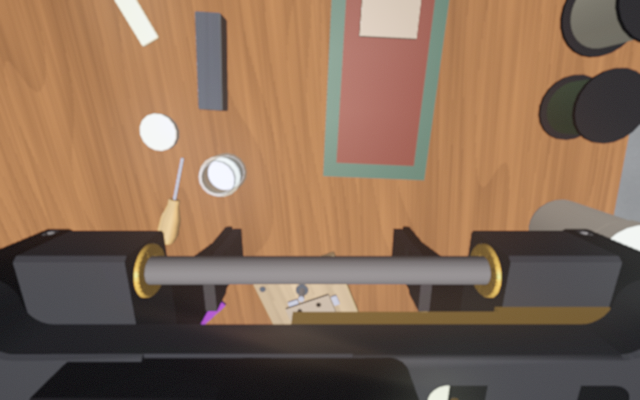

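Weight at (210,62), jar at (221,174), flat disc at (158,132), mat (mid-right end at (375,170)). The back board is cut off at the top, so I step 110 mm left.

```bash
python3 -m jog '[[1,4,0,0,0,0,0],[1,4,0,0,0,0,0],[1,3.5,0,0,0,0,0],[1,0,0,0,0,0,0],[1,0,0,0,0,0,0],[1,0,0,0,0,0,0]]'; python3 - <<'E'
from h import *
im,K,E,s=snap("wrist","w5")
h=cv2.cvtColor(im,cv2.COLOR_RGB2HSV);print(s["eef_pos"])
H,S,V=[h[...,i].astype(int) for i in range(3)]
def roi(m,P,r=75):
    p=proj(P,K,E)[0];z=np.zeros_like(m);y,x=int(p[1]),int(p[0]);z[max(y-r,0):min(y+r,228),x-r:x+r]=1;return m&z
bm=roi((H>8)&(H<26)&(S<85)&(V>120),[652,67,8.5])
print("board z8.5",rect(bm,8.5,K,E,200))
print("strip z5",rect(roi((S<80)&(V>130),[455,123,5],40),5,K,E,100))
print("weight z25",rect(roi((S<60)&(V<130),[444,13,25],75),25,K,E,200), h[tuple(proj([444,13,25],K,E)[0].astype(int)[::-1])])
print("green",rect((H>40)&(H<100)&(S>40),3.5,K,E,1500))
f=np.load('w4.npz');h=cv2.cvtColor(f['img'],cv2.COLOR_RGB2HSV);m=(h[...,1]<85)&(h[...,2]<150);m[120:]=0;m[:,:180]=0;m[:,240:]=0
print("weight w4",rect(m,25,f['K'],f['E'],200))
E
```

```text
clock: 16.62
eef_pos: [568.5, -13.9, 221.6]
tcp_rot: [[0.077, 0.997, -0.0], [0.997, -0.077, -0.0], [-0.0, -0.0, -1.0]]
ft_force: [-0.7, -0.2, 0.8]
opening: 1.003
finger_force: 0.0
[568.47865809 -13.93419921 221.56036235]
board z8.5 [([385.0, 99.0], 655.0, 67.6, 90.4, 65.2, -7.1)]
strip z5 [([211.0, 66.0], 456.0, 121.9, 64.8, 19.3, -71.3)]
weight z25 [([220.0, 169.0], 453.9, 10.4, 97.5, 29.2, -7.5)] [115  22 129]
green [([422.0, 111.0], 681.6, 19.7, 249.8, 63.6, -6.0)]
weight w4 [([211.0, 61.0], 453.9, 8.7, 98.3, 31.9, -8.1)]
```

View pics/w5.png

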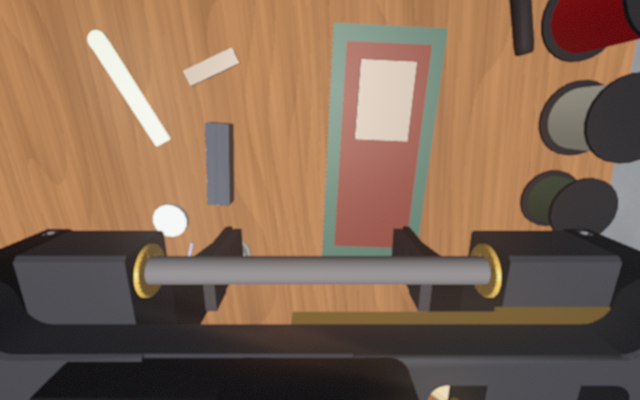

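Back board at (655,67.6), yaw -7.1° (90.4x65.2 measured). Strip at (456,122), x axis at 18.6°. Weight at (454,10). All sizes match, and the targets are strip (646.8,2.1) and front board (638.7,-63.4). Next is the strip.

```bash
python3 -m jog '[[1,3.2,-3.1,0,0,0,0],[1,3.2,-3.1,0,0,0,0],[1,3.2,-3.1,0,0,0,0],[1,3.1,-3.0,0,0,0,0],[1,0,0,0,0,0,-7.7],[1,0,0,0,0,0,-7.7],[1,0,0,0,0,0,-7.6],[1,0,0,4,0,0,0],[1,0,0,4,0,0,0],[1,0,0,4,0,0,0],[1,0,0,4,0,0,0],[1,0,0,2,0,0,0],[1,0,0,0,0,0,0],[1,0,0,0,0,0,0],[1,0,0,0,0,0,0]]' 8; python3 - <<'E'
from h import *
s=bot.state();R=s["tcp_rot"];print(s["eef_pos"].round(1),"shift tool",(R.T@(np.array([455.6,122.5,1.5])-s["eef_pos"])).round(1),"yaw",np.degrees(np.arctan2(R[1,1],R[0,1])).round(1))
E
```

```text
clock: 18.55
eef_pos: [456.6, 123.2, 42.7]
tcp_rot: [[-0.319, 0.948, 0.002], [0.948, 0.319, 0.001], [0.001, 0.002, -1.0]]
ft_force: [-0.5, -0.3, -0.6]
opening: 1.0
finger_force: 0.0
[456.6 123.2  42.7] shift tool [-0.4 -1.2 41.2] yaw 18.6
```

```bash
python3 -m jog '[[1,0,-0.1,2,0,0,0],[1,0,0,1.5,0,0,0],[1,0,0,0.6,0,0,0],[1,0,0,0,0,0,0],[0,0,0,0,0,0,0],[0,0,0,0,0,0,0],[0,0,0,0,0,0,0],[0,0,0,0,0,0,0],[0,0,0,0,0,0,0],[0,0,0,0,0,0,0]]' 8; python3 -m jog '[[0,0,0,-1,0,0,0],[0,0,0,-2,0,0,0],[0,0,0,-3,0,0,0],[0,0,0,0,0,0,0],[0,0,0,0,0,0,0]]'
```

```text
clock: 19.8
eef_pos: [454.8, 122.6, 0.6]
tcp_rot: [[-0.319, 0.948, -0.0], [0.948, 0.319, 0.0], [0.0, -0.0, -1.0]]
ft_force: [-0.5, 0.4, 1.0]
opening: 0.734
finger_force: 8.0
clock: 20.42
eef_pos: [454.6, 122.7, 60.5]
tcp_rot: [[-0.32, 0.948, 0.0], [0.948, 0.32, 0.0], [0.0, 0.0, -1.0]]
ft_force: [0.2, -0.1, -0.7]
opening: 0.735
finger_force: 8.0
```

```bash
python3 -m jog '[[0,-1.8,1.4,0,0,0,0],[0,-3.5,2.9,0,0,0,0],[0,-3.5,2.9,0,0,0,0],[0,-3.5,2.9,0,0,0,0],[0,-3.5,2.9,0,0,0,0],[0,-1.8,1.4,0,0,0,0],[0,0,0,0,0,0,8.6],[0,0,0,0,0,0,8.6],[0,0,0,0,0,0,8.5],[0,0,0,0,0,0,0],[0,0,0,0,0,0,0]]'; python3 - <<'E'
from h import *
im,K,E,s=snap("wrist","w6");R=s["tcp_rot"];print(s["eef_pos"].round(1),"shift tool",(R.T@(np.array([646.8,2.1,5])-s["eef_pos"])).round(1),"yaw",np.degrees(np.arctan2(R[1,1],R[0,1])).round(1))
h=cv2.cvtColor(im,cv2.COLOR_RGB2HSV);H,S,V=[h[...,i].astype(int) for i in range(3)]
m=(H>8)&(H<26)&(S<85)&(V>120);m[228:]=0
print("board z8.5",rect(m,8.5,K,E,800))
E
```

```text
clock: 21.8
eef_pos: [647.1, 1.8, 59.9]
tcp_rot: [[0.12, 0.993, -0.001], [0.993, -0.12, -0.0], [-0.001, -0.001, -1.0]]
ft_force: [0.3, -1.0, 0.2]
opening: 0.733
finger_force: 8.0
[647.1   1.8  59.9] shift tool [ 0.3 -0.2 54.9] yaw -6.9
board z8.5 [([624.0, 136.0], 861.1, 36.2, 49.7, 24.9, 8.8), ([317.0, 118.0], 655.6, 68.1, 89.0, 63.9, -7.0)]
```

View pics/w6.png

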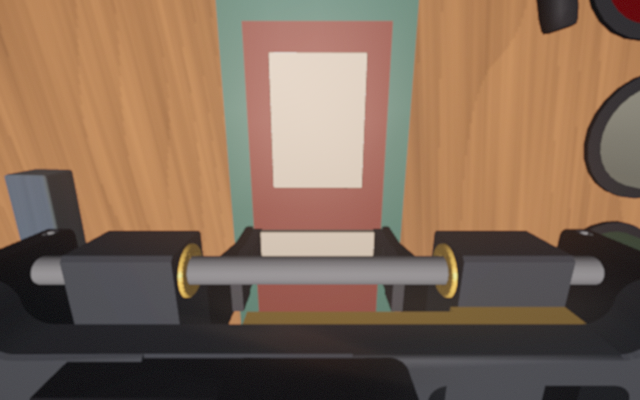

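```bash
python3 - <<'E'
from h import *
f=np.load("w6.npz");w=cast([(262,232.5),(317,232.5),(373,232.5)],64.3,f["K"],f["E"]);print(w)
u=np.array([.1219,.9925]);print("left-edge along y rel TCP (expect 9):",(w-[647.1,1.8])@u)
E
python3 -m jog '[[0,0,0,2,0,0,0],[0,0,0,2,0,0,0],[0,0,0,1,0,0,0],[0,0,0,0,0,0,0],[0,0,0,0,0,0,0]]'
```

```text
[[618.3415345   15.08509346]
 [648.50162593  11.42726149]
 [679.2025637    7.70383538]]
left-edge along y rel TCP (expect 9): [9.67979832 9.72591523 9.77285913]
clock: 22.48
eef_pos: [647.8, 1.6, 10.9]
tcp_rot: [[0.123, 0.992, 0.001], [0.992, -0.123, -0.0], [-0.0, 0.001, -1.0]]
ft_force: [-1.4, -1.4, 0.3]
opening: 0.734
finger_force: 8.0
```

```bash
python3 -m jog '[[0,0,0,0.4,0,0,0],[0,0,0,0.15,0,0,0],[0,0,0,0,0,0,0],[0,0,0,0,0,0,0]]'; python3 -m jog '[[1,0,0,0,0,0,0],[1,0,0,0,0,0,0],[1,0,0,0,0,0,0],[1,0,0,0,0,0,0],[1,0,0,-3,0,0,0],[1,0,0,-4,0,0,0],[1,0,0,-5,0,0,0],[1,0,0,-4,0,0,0],[1,0,0,0,0,0,0],[1,0,0,0,0,0,0]]'
```

```text
clock: 22.98
eef_pos: [647.5, 1.8, 5.2]
tcp_rot: [[0.123, 0.992, 0.0], [0.992, -0.123, -0.0], [-0.0, 0.0, -1.0]]
ft_force: [-0.2, 0.8, 0.0]
opening: 0.734
finger_force: 8.0
clock: 24.22
eef_pos: [647.1, 2.0, 164.4]
tcp_rot: [[0.123, 0.992, -0.001], [0.992, -0.123, 0.0], [0.0, -0.001, -1.0]]
ft_force: [-0.2, 0.4, -1.2]
opening: 0.998
finger_force: 0.0
```

```bash
python3 -m jog '[[1,-4.5,-0.1,-1,0,0,0],[1,-4.5,-0.1,-1,0,0,0],[1,-4.5,-0.1,-1,0,0,0],[1,0,0,0,0,0,0],[1,0,0,0,0,0,0]]'; python3 - <<'E'
from h import *
im,K,E,s=snap("wrist","w7");print(s["eef_pos"].round(1))
h=cv2.cvtColor(im,cv2.COLOR_RGB2HSV);H,S,V=[h[...,i].astype(int) for i in range(3)]
m=(H>8)&(H<26)&(S<85)&(V>120);m[228:]=0;m[:,:200]=0;m[:,480:]=0
print("z8.5",rect(m,8.5,K,E,300))
E
python3 -m jog '[[1,-4.5,-0.2,-1,0,0,-8],[1,-4.5,0.5,-1,0,0,-8],[1,-4.5,1.2,-1,0,0,-8],[1,-4.3,0.5,0,0,0,0],[1,-4.3,0.5,0,0,0,0],[1,-4.3,0.5,0,0,0,0],[1,-4.3,0.5,0,0,0,0],[1,0,0,0,0,0,0],[1,0,0,0,0,0,0],[1,0,0,0,0,0,0]]'; python3 - <<'E'
from h import *
im,K,E,s=snap("wrist","w8");print(s["eef_pos"].round(1),s["tcp_rot"].round(3).tolist())
h=cv2.cvtColor(im,cv2.COLOR_RGB2HSV);H,S,V=[h[...,i].astype(int) for i in range(3)]
m=(H>8)&(H<26)&(S<48)&(V>150)&(S>18);m[228:]=0
print("z20",rect(m,20,K,E,300))
E
```

```text
clock: 24.85
eef_pos: [627.4, -131.1, 193.7]
tcp_rot: [[0.123, 0.992, -0.002], [0.992, -0.123, 0.001], [0.0, -0.002, -1.0]]
ft_force: [0.3, -0.8, -0.4]
opening: 1.0
finger_force: 0.0
[ 627.4 -131.1  193.7]
z8.5 [([321.0, 54.0], 647.7, 1.2, 64.3, 18.3, 82.9), ([320.0, 16.0], 651.9, 36.8, 64.7, 29.0, 82.8)]
clock: 26.15
eef_pos: [715.0, -420.2, 225.4]
tcp_rot: [[-0.293, 0.956, 0.001], [0.956, 0.293, 0.001], [0.001, 0.001, -1.0]]
ft_force: [0.6, 0.7, 1.1]
opening: 1.002
finger_force: 0.0
[ 715.  -420.2  225.4] [[-0.293, 0.956, 0.001], [0.956, 0.293, 0.001], [0.001, 0.001, -1.0]]
z20 [([378.0, 126.0], 767.9, -340.1, 79.3, 38.8, -5.7), ([192.0, 68.0], 545.4, -344.6, 87.6, 64.0, 17.0)]
```

View pics/w8.png

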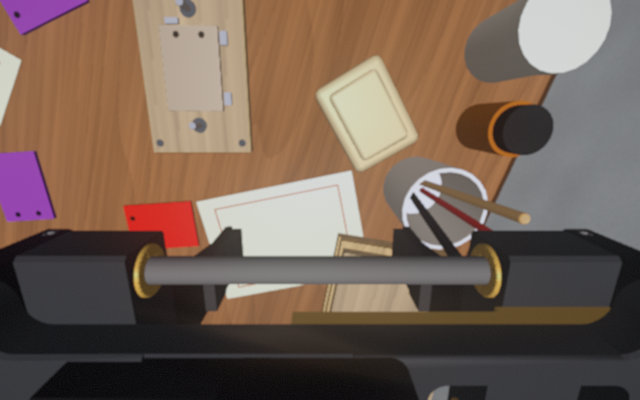

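Front board at (192,68) px → (545.4,-344.6), yaw 17°, with the two holes at its top end (175,33) and (201,33), so the drilled edge is at +y. It is the only grey one, and the purple and red ones are excluded. The strip sits 67 mm right of the back board, square.

```bash
python3 -m jog '[[1,4.1,-4.7,0,0,0,0],[1,4.1,-4.7,0,0,0,0],[1,4,-4.6,0,0,0,0],[1,0,0,4,0,0,0],[1,0,0,4,0,0,0],[1,0,0,4,0,0,0],[1,0,0,3,0,0,0],[1,0,0,2,0,0,0],[1,0,0,0,0,0,0],[1,0,0,0,0,0,0],[1,0,0,0,0,0,0]]' 10; python3 - <<'E'
from h import *
s=bot.state();R=s["tcp_rot"];print(s["eef_pos"].round(1),"shift tool",(R.T@(np.array([545.2,-344.6,16.5])-s["eef_pos"])).round(1),"yaw",np.degrees(np.arctan2(R[1,1],R[0,1])).round(1))
E
```

```text
clock: 27.58
eef_pos: [546.2, -347.4, 56.5]
tcp_rot: [[-0.291, 0.957, 0.002], [0.957, 0.291, -0.001], [-0.001, 0.002, -1.0]]
ft_force: [-0.1, -0.2, -1.0]
opening: 1.001
finger_force: 0.0
[ 546.2 -347.4   56.5] shift tool [ 3.  -0.2 40. ] yaw 16.9
```

```bash
python3 -m jog '[[1,0.3,0,2,0,0,0],[1,0,0,1.5,0,0,0],[1,0,0,0.4,0,0,0],[1,0,0,0,0,0,0],[0,0,0,0,0,0,0],[0,0,0,0,0,0,0],[0,0,0,0,0,0,0],[0,0,0,0,0,0,0],[0,0,0,0,0,0,0],[0,0,0,0,0,0,0]]' 10; python3 -m jog '[[0,0,0,-0.5,0,0,0],[0,0,0,-1,0,0,0],[0,0,0,-2,0,0,0],[0,0,0,-3,0,0,0],[0,0,0,-3,0,0,0],[0,0,0,0,0,0,0],[0,0,0,0,0,0,0]]'
```

```text
clock: 28.82
eef_pos: [544.6, -344.0, 16.2]
tcp_rot: [[-0.291, 0.957, -0.0], [0.957, 0.291, -0.0], [-0.0, -0.0, -1.0]]
ft_force: [-0.1, -0.5, -0.3]
opening: 0.731
finger_force: 10.0
clock: 29.7
eef_pos: [544.6, -343.8, 111.5]
tcp_rot: [[-0.291, 0.957, 0.0], [0.957, 0.291, 0.0], [-0.0, 0.0, -1.0]]
ft_force: [0.1, 0.1, -1.5]
opening: 0.736
finger_force: 10.0
```

```bash
python3 -m jog '[[0,2,1.4,0,0,0,0],[0,4,2.9,0,0,0,0],[0,4,2.9,0,0,0,0],[0,4,2.9,0,0,0,0],[0,4,2.9,0,0,0,0],[0,4,2.9,0,0,0,0],[0,2.1,1.3,0,0,0,0],[0,0,0,0,0,0,8],[0,0,0,0,0,0,8],[0,0,0,0,0,0,8],[0,0,0,2,0,0,0],[0,0,0,2,0,0,0],[0,0,0,0,0,0,0],[0,0,0,0,0,0,0],[0,0,0,0,0,0,0]]'; python3 - <<'E'
from h import *
im,K,E,s=snap("wrist","w9");R=s["tcp_rot"];print(s["eef_pos"].round(1),"shift tool",(R.T@(np.array([639.4,-63.5,5])-s["eef_pos"])).round(1),"yaw",np.degrees(np.arctan2(R[1,1],R[0,1])).round(1))
E
```

```text
clock: 31.58
eef_pos: [639.5, -63.6, 71.8]
tcp_rot: [[0.123, 0.992, 0.001], [0.992, -0.123, -0.0], [-0.0, 0.001, -1.0]]
ft_force: [0.4, -0.2, 0.5]
opening: 0.731
finger_force: 10.0
[639.5 -63.6  71.8] shift tool [ 0.1 -0.1 66.8] yaw -7.1
```

View pics/w9.png

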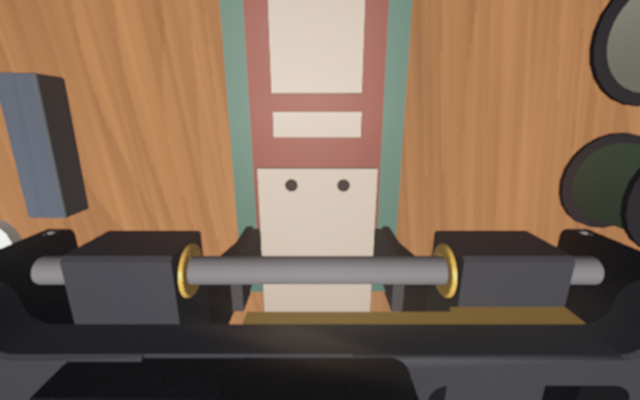

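```bash
python3 - <<'E'
from h import *
f=np.load("w9.npz");K,E=f["K"],f["E"];u=np.array([.123,.992]);v=np.array([.992,-.123])
for z in(70,75.6):
  w=cast([(258,168.5),(377,168.5),(264,308),(371.5,308),(291,185),(343.5,185)],z,K,E)-[639.5,-63.6];print(z,(w@u).round(1),(w@v).round(1))
w=cast([(273,111.5),(361,111.5),(274,138),(361.5,138),(270,93),(363,93)],8.5,K,E)-[639.5,-63.6];print((w@u).round(1),(w@v).round(1))
E
```

```text
70 [ 44.4  44.3 -42.6 -42.7  35.2  35.2] [-31.7  32.8 -32.5  33.9 -14.   14.8]
75.6 [ 45.3  45.3 -38.7 -38.8  36.5  36.4] [-30.6  31.6 -31.4  32.7 -13.5  14.3]
[74.8 74.7 56.2 56.2 87.2 87.2] [-30.9  31.7 -30.9  32.7 -32.5  32.6]
```

```bash
python3 -m jog '[[0,0,0,3,0,0,0],[0,0,0,2,0,0,0],[0,0,0,0.8,0,0,0],[0,0,0,0,0,0,0],[0,0,0,0.3,0,0,0],[0,0,0,0.3,0,0,0],[0,0,0,0.1,0,0,0],[0,0,0,0,0,0,0],[0,0,0,0,0,0,0]]'; python3 -m jog '[[0.82,0,0,0,0,0,0],[0.9,0,0,0,0,0,0],[1,0,0,0,0,0,0],[1,0,0,0,0,0,0],[1,0,0,0,0,0,0],[1,0,0,-3,0,0,0],[1,0,0,-4,0,0,0],[1,0,0,-5,0,0,0],[1,-4,0,-4,0,0,0],[1,-4,0,-2,0,0,0],[1,0,0,0,0,0,0],[1,0,0,0,0,0,0]]';python3 - <<'E'
from h import *
im,K,E,s=snap("wrist","w10");print(s["eef_pos"].round(1))
h=cv2.cvtColor(im,cv2.COLOR_RGB2HSV);H,S,V=[h[...,i].astype(int) for i in range(3)]
m=(H>8)&(H<26)&(S<85)&(V>120);m[236:]=0;m[:,:200]=0;m[:,480:]=0
print("z8.5",rect(m,8.5,K,E,300))
E
```

```text
clock: 32.75
eef_pos: [639.1, -63.4, 6.2]
tcp_rot: [[0.123, 0.992, 0.0], [0.992, -0.123, -0.0], [-0.0, 0.0, -1.0]]
ft_force: [0.7, 1.1, -0.5]
opening: 0.729
finger_force: 10.0
clock: 34.25
eef_pos: [629.1, -142.1, 185.7]
tcp_rot: [[0.123, 0.992, -0.0], [0.992, -0.123, 0.001], [0.001, -0.0, -1.0]]
ft_force: [0.3, 0.6, 0.7]
opening: 0.996
finger_force: 0.0
[ 629.1 -142.1  185.7]
z8.5 [([317.0, 106.0], 639.3, -63.4, 90.5, 64.6, -7.5), ([317.0, 41.0], 647.7, 1.2, 64.2, 17.5, 82.9), ([317.0, 9.0], 650.9, 30.3, 63.7, 15.8, 82.9)]
```

View pics/w10.png

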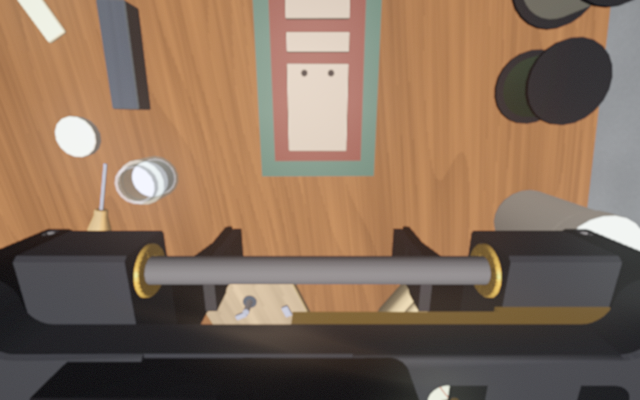

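The case is laid: front board (639.3,-63.4), strip (647.7,1.2), centre distance 65 mm, square, holes next to the strip. The jar stands at (145,180). Next is the weight.

```bash
python3 -m jog '[[1,2.6,-3.9,0,0,0,0],[1,2.6,-3.9,0,0,0,0],[1,2.6,-3.8,0,0,0,0],[1,2.6,-3.8,0,0,0,0],[1,2.5,-3.8,0,0,0,0],[1,0,0,4,0,0,0],[1,0,0,4,0,0,0],[1,0,0,3.5,0,0,0],[1,0,0,2,0,0,0],[1,0,0,0,0,0,0],[1,0,0,0,0,0,0],[1,0,0,0,0,0,0]]' 45; python3 - <<'E'
from h import *
s=bot.state();R=s["tcp_rot"];print(s["eef_pos"].round(1),"shift tool",(R.T@(np.array([453.9,9.7,5])-s["eef_pos"])).round(1))
E
```

```text
clock: 35.8
eef_pos: [455.2, 9.4, 52.0]
tcp_rot: [[0.123, 0.992, 0.001], [0.992, -0.123, 0.001], [0.001, 0.001, -1.0]]
ft_force: [-0.1, 0.7, 0.4]
opening: 1.004
finger_force: 0.0
[455.2   9.4  52. ] shift tool [ 0.1 -1.4 47. ]
```

```bash
python3 -m jog '[[1,0,-0.1,2,0,0,0],[1,0,0,1.7,0,0,0],[1,0,0,1,0,0,0],[1,0,0,0,0,0,0],[0,0,0,0,0,0,0],[0,0,0,0,0,0,0],[0,0,0,0,0,0,0],[0,0,0,0,0,0,0],[0,0,0,0,0,0,0],[0,0,0,0,0,0,0],[0,0,0,0,0,0,0],[0,0,0,0,0,0,0]]' 45; python3 -m jog '[[0,0,0,0,0,0,0],[0,0,0,-1,0,0,0],[0,0,0,-2,0,0,0],[0,0,0,-3,0,0,0],[0,0,0,-2,0,0,0],[0,0,0,0,0,0,0],[0,0,0,0,0,0,0]]'
```

```text
clock: 37.3
eef_pos: [452.9, 9.0, 3.9]
tcp_rot: [[0.123, 0.992, -0.001], [0.992, -0.123, -0.0], [-0.0, -0.001, -1.0]]
ft_force: [-5.5, -0.7, 2.8]
opening: 0.318
finger_force: 45.0
clock: 38.17
eef_pos: [453.2, 9.1, 83.6]
tcp_rot: [[0.123, 0.992, -0.0], [0.992, -0.123, 0.0], [0.0, -0.0, -1.0]]
ft_force: [0.8, -1.4, -4.1]
opening: 0.322
finger_force: 45.0
```

```bash
python3 -m jog '[[0,0.2,2,0,0,0,0],[0,0.3,3.9,0,0,0,0],[0,0.3,3.9,0,0,0,0],[0,0.3,3.9,0,0,0,0],[0,0.3,3.9,0,0,0,0],[0,0.2,1.8,0,0,0,0],[0,0,0,0,0,0,0],[0,0,0,0,0,0,0],[0,0,0,0,0,0,0]]'; python3 - <<'E'
from h import *
im,K,E,s=snap("wrist","w11");R=s["tcp_rot"];print(s["eef_pos"].round(1),"shift tool",(R.T@(np.array([647.6,1.4,13])-s["eef_pos"])).round(1))
cv2.imwrite("pics/c5.png",im[:300,180:460,::-1])
E
```

```text
clock: 39.3
eef_pos: [647.2, 1.1, 83.8]
tcp_rot: [[0.123, 0.992, -0.001], [0.992, -0.123, 0.0], [0.0, -0.001, -1.0]]
ft_force: [0.1, -0.2, -3.6]
opening: 0.32
finger_force: 45.0
[647.2   1.1  83.8] shift tool [ 0.3  0.5 70.8]
```

View pics/c5.png

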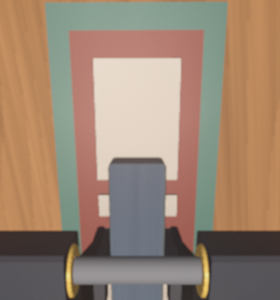

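```bash
python3 - <<'E'
from h import *
f=np.load("w11.npz");w=cast([(290,165),(345,165),(317,157)],104.9,f["K"],f["E"])-[647.2,1.1];print((w@[.123,.992]).round(1),(w@[.992,-.123]).round(1), (cast([(317,157)],80,f["K"],f["E"])-[647.2,1.1])@[.123,.992])
E
python3 -m jog '[[0,0,0.05,2,0,0,0],[0,0,0,2,0,0,0],[0,0,0,1,0,0,0],[0,0,0,0.8,0,0,0],[0,0,0,0.4,0,0,0],[0,0,0,0,0,0,0],[0,0,0,0,0,0,0]]'
```

```text
[49.9 49.9 53.6] [-12.2  13.3   0.3] [50.31996187]
clock: 40.22
eef_pos: [648.9, 0.9, 22.6]
tcp_rot: [[0.123, 0.992, 0.001], [0.992, -0.123, -0.0], [0.0, 0.001, -1.0]]
ft_force: [-0.2, 0.3, -4.2]
opening: 0.315
finger_force: 45.0
```

```bash
python3 -m jog '[[0,0,0,0.3,0,0,0],[0,0,0,0.3,0,0,0],[0,0,0,0.2,0,0,0],[0,0,0,0,0,0,0],[0,0,0,0,0,0,0]]'; python3 -m jog '[[0,0,0,0.1,0,0,0],[0,0,0,0,0,0,0]]'; python3 -m jog '[[0,0,0,0.1,0,0,0],[0,0,0,0,0,0,0]]'
```

```text
clock: 40.85
eef_pos: [648.6, 0.9, 14.2]
tcp_rot: [[0.123, 0.992, 0.0], [0.992, -0.123, -0.0], [-0.0, 0.0, -1.0]]
ft_force: [-0.2, -0.7, -3.5]
opening: 0.314
finger_force: 45.0
clock: 41.1
eef_pos: [648.5, 0.9, 13.1]
tcp_rot: [[0.123, 0.992, -0.0], [0.992, -0.123, -0.0], [-0.0, -0.0, -1.0]]
ft_force: [-0.3, 0.3, -4.2]
opening: 0.32
finger_force: 45.0
clock: 41.35
eef_pos: [648.6, 0.9, 12.6]
tcp_rot: [[0.123, 0.992, 0.0], [0.992, -0.123, 0.0], [0.0, 0.0, -1.0]]
ft_force: [-1.5, 0.6, 2.8]
opening: 0.318
finger_force: 45.0
```

Contact is made. I open gently, rise, and check from the side.

```bash
python3 -m jog '[[0.45,0,0,0,0,0,0],[0.6,0,0,0,0,0,0],[0.6,0,0,0,0,0,0],[0.6,0,0,0,0,0,0],[0.6,0,0,-2,0,0,0],[0.6,0,0,-4,0,0,0],[0.6,0,0,-5,0,0,0],[0.6,-4,0,-4,0,0,0],[0.6,-5,0,-3,0,0,0],[0.6,-5,0,-2,0,0,0],[0.6,0,0,0,0,0,0],[0.6,0,0,0,0,0,0]]';python3 - <<'E'
from h import *
im,K,E,s=snap("wrist","w12");print(s["eef_pos"].round(1))
h=cv2.cvtColor(im,cv2.COLOR_RGB2HSV);H,S,V=[h[...,i].astype(int) for i in range(3)]
m=(H>95)&(H<130)&(V<150)&(S<70)
p=proj([647.5,1.4,33.5],K,E)[0].astype(int);z=np.zeros_like(m);z[max(0,p[1]-70):min(p[1]+70,228),p[0]-50:p[0]+50]=1
print("weight z33.5",rect(m&z,33.5,K,E,200),p)
im2=snap("scene","s2")[0]
cv2.imwrite("pics/c6.png",np.hstack([im[:230,180:460],cv2.resize(im2[100:330,180:480],None,fx=1,fy=1)])[:,:,::-1])
E
```

```text
clock: 42.85
eef_pos: [631.4, -137.9, 213.0]
tcp_rot: [[0.124, 0.992, 0.001], [0.992, -0.124, 0.0], [0.001, 0.001, -1.0]]
ft_force: [-0.4, 0.8, -0.6]
opening: 0.605
finger_force: 0.0
[ 631.4 -137.9  213. ]
weight z33.5 [([317.0, 48.0], 648.1, -1.6, 90.4, 24.3, -6.6)] [315  46]
```

View pics/c6.png

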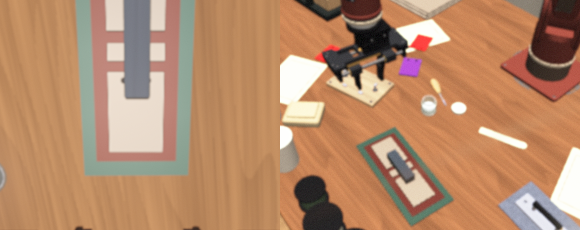

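The pictures show the weight flat across the strip and centred within about 3 mm, both joints open, the jar standing and the plate on the pad.

```bash
python3 -c "
from station import bot
print(bot.sign_off())"
```

```text
the job is handed in; nothing more can be done
None
```

I handed the job in at about 43 s: plate flat on the pad, case laid square with joints of about 12 mm, and the weight centred on the strip within about 3 mm; sign-off gave no verdict.

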